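# Vibration check on a vacuum pump's sloping cover

### The arm

A 6-joint arm with a two-finger parallel gripper is mounted at the origin on the work surface. World frame = base frame: x ahead of the robot, y to its left, z up, the work surface at z = 0. Lengths are in m, angles in degrees, forces in N, time in s.
With the tool pointing down it reaches from about 0.35 to 0.875 m from the base axis. Payload 4.2 kg.
Tool frame: the origin (TCP) lies at the very end of the fingers, on their centre line; the grasp point (between the pads) lies 19 mm behind it; z points along the fingers, y is the line along which they close (so a half turn about z gives the same grasp; the last joint's range is limited). The gripper opens to 87 mm and grips with 3 to 60 N. Pads are 19 mm wide; open, the fingers measure 117 mm over their backs; the gripper's body (75 mm by 190 mm) begins 51 mm behind the grasp point.
Start: joints at [-54.855, 22.042, 0.453, 0, -68.411, -14.817], TCP at [0.217, -0.586, 0.223] pointing down, gripper open.
Joint ranges: [-179.83, 179.83], [-69.29, 118.12], [-61.27, 80.66], [-181.25, 117.63], [-171.15, -9.14], [-177.46, 177.46]. Speed limits (degrees/s): [159.86, 159.86, 180, 180, 180, 180].

### API

Orientations are given as a 3x3 rotation matrix whose columns are the frame's x, y, z axes.
In Python, from station import r gives the robot as it stands.
- The arm moves only by the tool jog_arm, never from a script. Its argument "plan" is text: rows parted by semicolons, each of 7 numbers parted by spaces: the shift along the tool's x, y, z normalised to -1 to 1, where 1 is 0.025 m, then the turn, a rotation vector about the tool's x, y, z normalised to -1 to 1, where 1 is 8 degrees, then the closure, from -1 (fully open) to 1 (shut). A call has exactly 10 rows; each row shifts and turns the commanded pose from where the row before left it, along the tool's axes as they then stand; what a row does not reach is not made up. A row lasts 1/10 s, in which the tool goes at most 50 mm and 8.59 degrees, less where a joint would pass 70% of its speed; a pose out of reach is approached as far as the arm can. A call with a number of a shift or a turn outside -1 to 1 is refused whole. A call with a gripper value outside its range is refused whole. The fingers move at their own pace and stop on an object; the grip force is fixed at half the most. Time passes only in rows, so rows that do not move let the fingers close, or fill a call up. It gives the time, the measured TCP pose, the force, the opening and the grip force at its end, in the units of the state.
- r.sense(): the state, without advancing time (a new reading comes with each control period).
- r.capture(name): name is "scene" or "top"; returns (picture, depth): 420x560x3 uint8, red, green, blue; 420x560 float32, m along the optical axis (not along the pixel's ray), 0 where there is no reading.
- r.get_calibration(name): a dict with "mtx" (3x3 intrinsics, pixels), "extrinsics" (4x4, takes a point from camera to world coordinates). Camera axes: x right, y up, looking along -z (the intrinsics and any distortion apply to the point x, -y, -z); pixel columns grow to the right and rows downward; lengths in m; the calibration is good to about 2 mm. A picture is of the moment at which its call begins. get_calibration takes no time and is no camera call.
- r.finish_job(): hands the job in; it is judged then, once.
The state is a dict: "time_s": time; "joints": joint angles; "joint_velocities": joint speeds; "effort": joint torques, N m; "tcp_pos": TCP position; "ee_rot": TCP orientation; "wrist_force": force on the tool from outside, world axes, zero at the start; "moment": the same for the moment, N m; "gripper_width": opening from 0.0 (shut) to 1.0 (fully open); "gripper_force": force on a finger pad.
Only numpy, scipy, OpenCV 4.12 (cv2) and the standard library are available. Lean on these libraries where they do the work, as an engineer would, in place of code of your own. Each camera call takes 0.05 s, during which the arm holds its last target. There are 200 camera calls.

### The job

The blue screw cap has been left lying over the red measuring spot on the vacuum pump's sloping cover: take it off and set it down in the white tray, and let go of it. Then take the yellow vibration gauge out of its stand and hold its sprung steel tip on the red spot, with the gauge square (perpendicular) to the sloping cover and pressed gently so that the tip is about half pushed in. Finish while still holding it there, and leave the bottles, beaker and screwdriver alone.

Things in the scene. Friction and masses are not known exactly. Their poses are not given: they have to be found in the camera images.
- pump: Vacuum pump fixed to the bench, about 230 x 150 mm (190 mm wide over the steel pump heads), grey with a white sloping cover. Origin: centre of its underside; x points to its higher rear end, y across it, z up. The cover is flat, 190 mm along the slope by 140 mm across, and slopes by 0.30 rad (17 deg): low at the pump's -x end, high (about 153 mm) at its +x end.
- mark (a point): Centre of the flat red disc, 20 mm in diameter, in the middle of the cover, on its surface, 125 mm above the bench. At the start it is under the blue cap. z of this frame is the cover's outward normal, y runs level across the cover, x up the slope.
- cap: Loose blue screw cap, a solid disc 49 mm in diameter (50 mm over the ribs) and 28 mm high, 25 g, lying flat on the cover over the red spot, its centre up to 11 mm from it, to either side across the cover. It stays by friction. Origin: centre of its underside; z along its axis.
- tray: White open tray fixed to the bench, 150 x 150 mm outside, 28 mm high, walls 4 mm, floor about 4 mm thick. Origin: centre of its underside. It and the stand may be on either side of the pump.
- stand: Grey block stand fixed to the bench, 85 x 85 mm and 60 mm high on a 110 mm foot plate, with an upright 18 mm hole in which the gauge's nose sits. Origin: centre of its underside.
- gauge: Loose yellow vibration gauge, 140 g, upright in the stand: a square body 28 x 28 mm, 85 mm tall (plus a 3.5 mm black cap), resting on the stand's top; below it a steel nose, 14 mm thick, 28 mm long, goes into the hole, and the sprung tip sticks out 16 mm more. Origin: centre of the square body's underside; z along the gauge away from the tip; x, y square to its sides. Lift 50 mm to clear.
- tip (a point): End of the gauge's sprung tip: a steel pin 6 mm in diameter with a round end, on the gauge's axis, 44 mm below the gauge's origin when not pressed. It moves with the pin.
- plunger (a joint): How far the sprung tip is pushed into the nose, in m: 0 when free, 0.012 at its stop. It takes about 1 N to start and 0.35 N per mm more: about 3.2 N at half travel (0.006).
- amber_bottle: Loose amber bottle, 86 mm in diameter, 180 mm high, behind the work: leave alone. Origin: centre of its underside.
- clear_bottle: Loose clear glass bottle with a blue cap, 70 mm in diameter, 140 mm high, behind the work: leave alone. Origin: centre of its underside.
- beaker: Loose glass beaker, 68 mm in diameter, 90 mm high, behind the work: leave alone. Origin: centre of its underside.
- screwdriver: Loose screwdriver lying on the bench at the left: leave alone.
There are look-alikes about, which are no part of the job. Leave any brown or purple look-alike of the tray alone.

How it is judged:
By the outcome, as a careful person would: the job done as asked, in the order asked, and still so for the second after the job is handed in, while the arm keeps its last pose, push and grip.
It also fails if it takes over 64 s, if anything falls off the work surface, if the arm or the gripper's body presses on something with over 40 N, if the wrist force passes 120 N, or if a joint passes its speed limit or range.

## Working session

There is one attempt and no reset: what is moved stays moved. The work goes in short steps, Python scripts to look and compute and a tool call to move; the robot and the scene stay as the last step left them, time stands still between calls to the robot, and variables do not carry over. Pictures are saved under pics/ and viewed, at most 10 in all, crops included, and the job is handed in when it is done.

Besides the shell and the picture viewer there is one more tool, called after "Call:" as a command line: name --argument value ..., lists and objects as JSON in quotes. jog_arm: Moves the arm, as the interface text tells. Scaled input: -1 to 1 covers 0.025 m each way for a shift and 8 degrees each way for a turn. Its arguments: {"type":"object","properties":{"plan":{"type":"string"}},"required":["plan"]}

```bash
mkdir -p pics; ls; cat > h.py <<'E'
import numpy as np, cv2
from station import r
def cap(n,f):
    p,d=r.capture(n); cv2.imwrite(f'pics/{f}.png',p[:,:,::-1]); np.save(f'pics/{f}.npy',d); return p,d
def pts(n,d):
    c=r.get_calibration(n);K=np.array(c['mtx']);T=np.array(c['extrinsics'])
    v,u=np.mgrid[:d.shape[0],:d.shape[1]]
    P=np.stack([(u-K[0,2])/K[0,0]*d,-(v-K[1,2])/K[1,1]*d,-d],-1)
    return P@T[:3,:3].T+T[:3,3]
E
python3 - <<'E'
from h import *
for n in ('scene','top'):
    cap(n,n+'0'); print(r.get_calibration(n))
print(r.sense())
E
```

```text
pics
{'mtx': array([[395.5285434 ,   0.        , 281.16058177],
       [  0.        , 395.5285434 , 209.61324932],
       [  0.        ,   0.        ,   1.        ]]), 'extrinsics': array([[ 0.28285673, -0.7434087 ,  0.60608216,  1.10576515],
       [ 0.95915172,  0.2221789 , -0.17511287, -0.09592743],
       [-0.00447824,  0.6308566 ,  0.77588653,  0.91988723],
       [ 0.        ,  0.        ,  0.        ,  1.        ]])}
{'mtx': array([[411.59792323,   0.        , 273.58213749],
       [  0.        , 411.59792323, 206.61467383],
       [  0.        ,   0.        ,   1.        ]]), 'extrinsics': array([[-0.01387459,  0.98888226, -0.14805192,  0.24947558],
       [-0.9998081 , -0.01167249,  0.01573237,  0.09709782],
       [ 0.01382932,  0.14824179,  0.98885445,  1.55347393],
       [ 0.        ,  0.        ,  0.        ,  1.        ]])}
{'time_s': 0.1, 'joints': array([-5.48553530e+01,  2.20860862e+01,  3.87897144e-01, -2.57208407e-02,
       -6.84107192e+01, -1.48169181e+01]), 'joint_velocities': array([-0.04596831, -0.09376913,  0.15773019,  0.06321394,  0.0446673 ,
        0.04430941]), 'effort': array([ 1.33474202e-05, -3.91691422e+01,  1.87935233e+01,  4.23195049e+00,
        1.34314279e-02, -6.88398040e-05]), 'tcp_pos': array([ 0.21695482, -0.58556528,  0.22157275]), 'ee_rot': array([[-9.37778396e-01, -3.47233513e-01, -7.52840414e-04],
       [-3.47234319e-01,  9.37776683e-01,  1.79454861e-03],
       [ 8.28687701e-05,  1.94430094e-03, -9.99998106e-01]]), 'wrist_force': array([-1.15589141e+00,  7.07420229e-05,  3.65717211e-01]), 'moment': array([-0.02030218,  0.00212294, -0.00734303]), 'gripper_force': 0.0, 'gripper_width': 0.9987332854556136}
```

View pics/scene0.png

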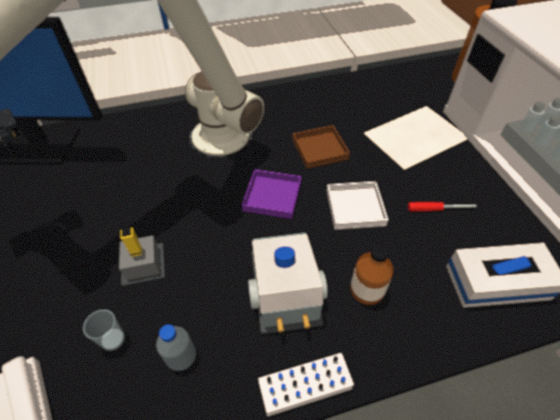

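View pics/top0.png

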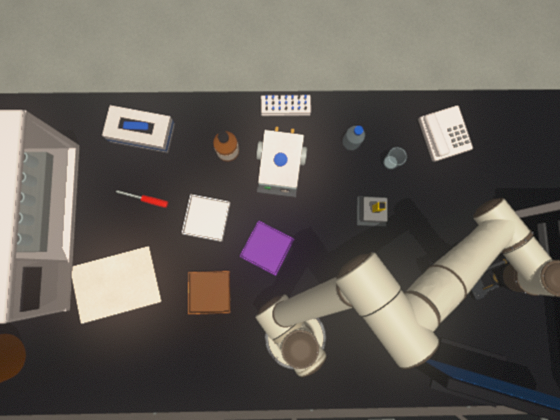

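The scene view shows the cap at (285,257), the white tray at (357,204) and the gauge at (132,242). In the top view they are at (281,159), (206,218) and (378,208). Next I'll measure them from depth.

```bash
cat > m.py <<'E'
from h import *
import sys
for n in ('scene','top'):
    p=cv2.imread(f'pics/{n}0.png')[:,:,::-1].astype(int); d=np.load(f'pics/{n}0.npy'); P=pts(n,d)
    hsv=cv2.cvtColor(p.astype(np.uint8),cv2.COLOR_RGB2HSV)
    box=dict(scene=(245,230,330,330),top=(250,122,312,200))[n]
    M=np.zeros(d.shape,bool); M[box[1]:box[3],box[0]:box[2]]=1
    blue=M&(hsv[...,0]>100)&(hsv[...,0]<130)&(hsv[...,1]>150)&(d>0)
    white=M&(hsv[...,1]<40)&(hsv[...,2]>190)&(P[...,2]>.08)&(d>0)
    Q=P[white]
    for _ in range(4):
        c=Q.mean(0); nn=np.linalg.svd(Q-c)[2][2]; nn*=np.sign(nn[2]); e=(Q-c)@nn; Q=Q[abs(e)<max(.003,1.5*e.std())]
    print(n,'cover n',nn,'tilt',np.arccos(nn[2]),'az',np.degrees(np.arctan2(nn[1],nn[0])),'c',c,len(Q))
    r2=cv2.minAreaRect((Q[:,:2]*1000).astype(np.float32)); print('cover rect',r2)
    B=P[blue]; h=(B-c)@nn; print('cap h pct',np.percentile(h,[5,50,90]))
    T=B[h>.022]; print('cap top',T.mean(0),'minmaxmid',(T.max(0)+T.min(0))/2,np.ptp(T,axis=0),len(T))
    # tray
    box=dict(scene=(320,175,395,235),top=(175,188,238,247))[n]
    M[:]=0; M[box[1]:box[3],box[0]:box[2]]=1
    w=M&(hsv[...,1]<50)&(hsv[...,2]>140)&(P[...,2]>-.01)&(d>0); Q=P[w]
    print('tray',cv2.minAreaRect((Q[:,:2]*1000).astype(np.float32)),np.percentile(Q[:,2],[5,50,95]))
    box=dict(scene=(110,222,170,290),top=(350,188,395,230))[n]
    M[:]=0; M[box[1]:box[3],box[0]:box[2]]=1
    y=M&(hsv[...,0]>15)&(hsv[...,0]<35)&(hsv[...,1]>120)&(d>0); Q=P[y]
    print('yellow',Q.mean(0),Q.min(0),Q.max(0),len(Q))
    s=M&(abs(P[...,2]-.06)<.006)&(d>0)&~y; print('stand top',cv2.minAreaRect((P[s][:,:2]*1000).astype(np.float32)),s.sum())
    g=M&(P[...,2]>.08)&(d>0);Q=P[g]; print('gauge all',cv2.minAreaRect((Q[:,:2]*1000).astype(np.float32)),Q[:,2].max(),len(Q))
    g=M&(P[...,2]>.14)&(d>0);Q=P[g]; print('gauge top',Q.mean(0),cv2.minAreaRect((Q[:,:2]*1000).astype(np.float32)),len(Q))
a=cv2.imread('pics/scene0.png')[215:300,100:180]; b=cv2.imread('pics/top0.png')[185:235,350:400]
c=cv2.imread('pics/scene0.png')[225:335,240:335];
f=lambda i:cv2.resize(i,(390,300),interpolation=cv2.INTER_CUBIC)
e=cv2.imread('pics/top0.png')[120:200,245:320]
cv2.imwrite('pics/crop0.png',np.vstack([np.hstack([f(a),f(b)]),np.hstack([f(c),f(e)])]))
E
python3 m.py
```

```text
scene cover n [-0.29149141  0.04088315  0.95569939] tilt 0.2987695472544547 az 172.016055836725 c [0.64902434 0.04435521 0.12944485] 2781
cover rect ((636.9391479492188, 47.356502532958984), (139.62196350097656, 182.20655822753906), 82.06651306152344)
cap h pct [0.00795797 0.02691257 0.02884742]
cap top [0.63468123 0.04678448 0.15357674] minmaxmid [0.63370091 0.04679989 0.15289745] [0.04300821 0.041766   0.01334837] 207
tray ((430.1080627441406, 335.9963684082031), (162.18507385253906, 184.667236328125), 78.0411605834961) [0.00184111 0.00575785 0.02817734]
yellow [ 0.45766938 -0.30124856  0.10121864] [ 0.31976331 -0.35913022 -0.00393359] [ 0.47800188 -0.24178145  0.15035375] 390
stand top ((461.5074157714844, -299.528076171875), (85.78011322021484, 87.77984619140625), 86.78731536865234) 732
gauge all ((463.30859375, -298.8416748046875), (28.230432510375977, 29.323429107666016), 88.23983764648438) 0.15119993359650108 344
gauge top [ 0.46437996 -0.29857566  0.14644631] ((462.4513854980469, -299.1680908203125), (27.735963821411133, 27.418399810791016), 87.80126953125) 120
top cover n [-
[... 373 characters left out ...]
22752 0.03530274 0.01873965] 92
tray ((441.4420166015625, 328.0033264160156), (151.25738525390625, 151.8137664794922), 78.41038513183594) [-0.00046951  0.00572059  0.02850265]
yellow [ 0.45686809 -0.29108092  0.1190039 ] [ 0.44636397 -0.32904483  0.0598245 ] [ 0.47374688 -0.28389648  0.15239406] 85
stand top ((461.2056579589844, -298.8472595214844), (85.55579376220703, 85.4688949584961), 86.81599426269531) 372
gauge all ((459.9091796875, -298.6632080078125), (29.076030731201172, 28.437170028686523), 83.90789794921875) 0.1523940581177201 113
gauge top [ 0.45970607 -0.29865426  0.14657881] ((459.9439697265625, -299.2154846191406), (28.559467315673828, 24.981800079345703), 85.46634674072266) 65
```

View pics/crop0.png

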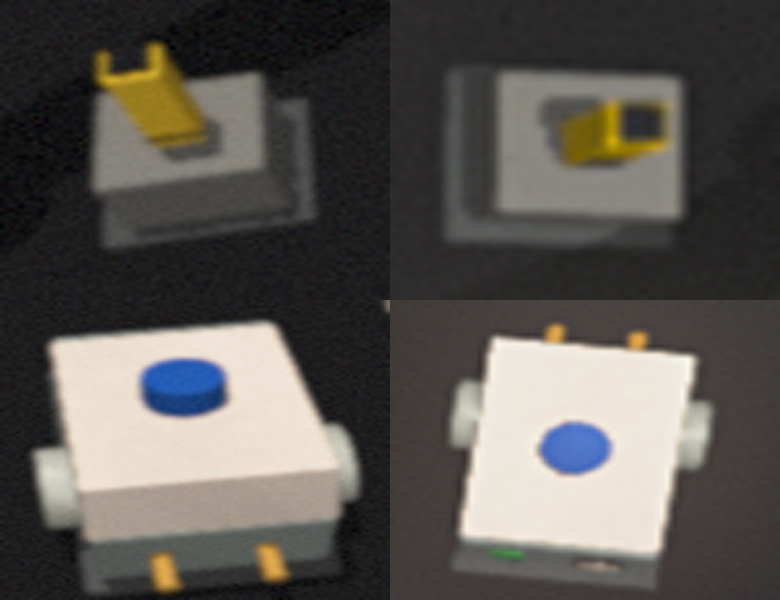

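```bash
cat >> h.py <<'E'
from scipy.spatial.transform import Rotation as Ro
n=np.array([-.2921,.0401,.9555]); n/=np.linalg.norm(n)
cy=np.cross([0,0,1],-n); cy/=np.linalg.norm(cy); cy*=np.sign(cy[1]); 
MARK=np.array([.6365,.0475,.1255])
def tool(z,y):
    z=np.array(z)/np.linalg.norm(z); y=y-z*(y@z); y=y/np.linalg.norm(y); return np.stack([np.cross(y,z),y,z],1)
RC=tool(-n,cy)
def down(az): a=np.radians(az); return tool([0,0,-1.],np.array([np.cos(a),np.sin(a),0]))
def delta(p,R):
    s=r.sense(); R0=s['ee_rot']; rv=np.degrees(Ro.from_matrix(R0.T@R).as_rotvec())/8
    p=np.array(p); print('t',s['time_s'],'tcp',s['tcp_pos'].round(4),'F',s['wrist_force'].round(2),'w',round(s['gripper_width']*87,1))
    print('turn units',rv.round(3),'shift units after turn',((p-s['tcp_pos'])@R/.025).round(3),'before turn',((p-s['tcp_pos'])@R0/.025).round(3))
E
python3 - <<'E'
from h import *
print(cy,RC)
delta(MARK+.09*n,RC)
E
```

```text
[ 0.13600613  0.990708   -0.        ] [[-9.46663773e-01  1.36006130e-01  2.92113048e-01]
 [ 1.29959662e-01  9.90707996e-01 -4.01017912e-02]
 [-2.94852821e-01  2.96233699e-18 -9.55542680e-01]]
t 0.1 tcp [ 0.217  -0.5856  0.2216] F [-1.16  0.    0.37] w 86.9
turn units [ 0.54  -2.104  3.488] shift units after turn [-11.463  27.37    3.959] before turn [-23.594  18.42    0.437]
```

Call:
jog_arm --plan "0 0 0 0.135 -0.526 0.872 -1;0 0 0 0.135 -0.526 0.872 -1;0 0 0 0.135 -0.526 0.872 -1;0 0 0 0.135 -0.526 0.872 -1;-0.41 0.98 0.14 0 0 0 -1;-0.41 0.98 0.14 0 0 0 -1;-0.41 0.98 0.14 0 0 0 -1;-0.41 0.98 0.14 0 0 0 -1;-0.41 0.98 0.14 0 0 0 -1;-0.41 0.98 0.14 0 0 0 -1"

```text
time_s: 1.1
tcp_pos: [0.3017, -0.448, 0.22]
ee_rot: [[-0.947, 0.136, 0.292], [0.13, 0.991, -0.041], [-0.295, -0.001, -0.955]]
wrist_force: [1.1, 0.5, 0.4]
gripper_width: 0.997
gripper_force: 0.0
```

Call:
jog_arm --plan "-0.41 0.98 0.14 0 0 0 -1;-0.41 0.98 0.14 0 0 0 -1;-0.41 0.98 0.14 0 0 0 -1;-0.41 0.98 0.14 0 0 0 -1;-0.41 0.98 0.14 0 0 0 -1;-0.41 0.98 0.14 0 0 0 -1;-0.41 0.98 0.14 0 0 0 -1;-0.41 0.98 0.14 0 0 0 -1;-0.41 0.98 0.14 0 0 0 -1;-0.41 0.98 0.14 0 0 0 -1"

```text
time_s: 2.1
tcp_pos: [0.4421, -0.2201, 0.2166]
ee_rot: [[-0.947, 0.136, 0.292], [0.129, 0.991, -0.042], [-0.295, -0.002, -0.955]]
wrist_force: [0.2, 0.8, 0.0]
gripper_width: 0.997
gripper_force: 0.0
```

Call:
jog_arm --plan "-0.41 0.98 0.14 0 0 0 -1;-0.41 0.98 0.14 0 0 0 -1;-0.41 0.98 0.14 0 0 0 -1;-0.41 0.98 0.14 0 0 0 -1;-0.41 0.98 0.14 0 0 0 -1;-0.41 0.98 0.14 0 0 0 -1;-0.41 0.98 0.14 0 0 0 -1;-0.41 0.98 0.14 0 0 0 -1;-0.41 0.98 0.14 0 0 0 -1;-0.41 0.98 0.14 0 0 0 -1"

```text
time_s: 3.1
tcp_pos: [0.5826, 0.0078, 0.2129]
ee_rot: [[-0.947, 0.136, 0.292], [0.129, 0.991, -0.042], [-0.295, -0.002, -0.956]]
wrist_force: [-0.3, -0.3, 0.2]
gripper_width: 1.001
gripper_force: 0.0
```

```bash
python3 - <<'E'
from h import *
delta(MARK+.007*n,RC)
E
```

```text
t 3.1 tcp [0.5826 0.0078 0.2129] F [-0.33 -0.33  0.21] w 87.1
turn units [-0.014  0.     0.006] shift units after turn [-0.804  1.868  3.625] before turn [-0.805  1.874  3.622]
```

Call:
jog_arm --plan "-0.4 0.93 0.1 0 0 0 -1;-0.4 0.93 0.1 0 0 0 -1;0 0 0.5 0 0 0 -1;0 0 0.6 0 0 0 -1;0 0 0.6 0 0 0 -1;0 0 0.6 0 0 0 -1;0 0 0.5 0 0 0 -1;0 0 0.4 0 0 0 -1;0 0 0.2 0 0 0 -1;0 0 0 0 0 0 -1"

```text
time_s: 4.1
tcp_pos: [0.6338, 0.0461, 0.1323]
ee_rot: [[-0.947, 0.136, 0.291], [0.129, 0.991, -0.042], [-0.295, -0.002, -0.956]]
wrist_force: [0.1, -1.2, -0.3]
gripper_width: 0.999
gripper_force: 0.0
```

Call:
jog_arm --plan "0 0 0 0 0 0 0.5;0 0 0 0 0 0 1;0 0 0 0 0 0 1;0 0 0 0 0 0 1;0 0 0 0 0 0 1;0 0 0 0 0 0 1;0 0 0 0 0 0 1;0 0 0 0 0 0 1;0 0 0 0 0 0 1;0 0 0 0 0 0 1"

```text
time_s: 5.1
tcp_pos: [0.6342, 0.0466, 0.1334]
ee_rot: [[-0.946, 0.136, 0.293], [0.129, 0.991, -0.042], [-0.296, -0.002, -0.955]]
wrist_force: [-1.6, 0.2, 1.8]
gripper_width: 0.552
gripper_force: 30.0
```

```bash
python3 - <<'E'
from h import *
delta(MARK+.007*n,RC)
TR=np.array([.4395,.329,0])
R=down(78.4); print('RC->R',np.degrees(Ro.from_matrix(RC.T@R).as_rotvec())/8)
delta(TR+[0,0,.05],R)
E
```

```text
t 5.1 tcp [0.6342 0.0466 0.1334] F [-1.56  0.22  1.82] w 48.1
turn units [-0.011  0.008  0.006] shift units after turn [0.009 0.048 0.047] before turn [0.009 0.048 0.047]
RC->R [0.07076969 2.14280781 0.46936352]
t 5.1 tcp [0.6342 0.0466 0.1334] F [-1.56  0.22  1.82] w 48.1
turn units [0.06  2.152 0.473] shift units after turn [9.898 9.499 3.335] before turn [ 9.814 10.14   0.433]
```

Call:
jog_arm --plan "0 0 -0.3 0 0 0 1;0 0 -0.6 0 0 0 1;0 0 -0.8 0 0 0 1;0 0 -0.8 0 0 0 1;0.5 0 -0.5 0 0 0 1;0.8 0 0 0 0.54 0.12 1;0.8 0 0 0 0.54 0.12 1;0.8 0 0 0.06 0.54 0.12 1;0.8 0 0 0 0.54 0.12 1;0.8 0 0 0 0 0 1"

```text
time_s: 6.1
tcp_pos: [0.5046, 0.0684, 0.1865]
ee_rot: [[-0.979, 0.203, -0.002], [0.203, 0.979, 0.001], [0.002, 0.001, -1.0]]
wrist_force: [0.1, -0.1, 0.4]
gripper_width: 0.55
gripper_force: 30.0
```

Call:
jog_arm --plan "0.8 0.1 0 0 0 0 1;0.8 0.3 0 0 0 0 1;0.8 0.6 0 0 0 0 1;0.6 0.9 0 0 0 0 1;0.6 0.9 0 0 0 0 1;0.6 0.9 0 0 0 0 1;0.4 0.9 0 0 0 0 1;0.3 0.9 0 0 0 0 1;0.2 0.9 0 0 0 0 1;0 0.9 0 0 0 0 1"

```text
time_s: 7.1
tcp_pos: [0.4148, 0.2733, 0.187]
ee_rot: [[-0.98, 0.201, -0.001], [0.201, 0.98, 0.001], [0.002, 0.0, -1.0]]
wrist_force: [1.0, 0.2, -0.1]
gripper_width: 0.555
gripper_force: 30.0
```

```bash
python3 - <<'E'
from h import *
delta([.4395,.329,.05],down(78.4))
E
```

```text
t 7.1 tcp [0.4148 0.2733 0.187 ] F [ 1.01  0.19 -0.15] w 48.3
turn units [ 0.003 -0.011  0.002] shift units after turn [-0.52   2.38   5.479] before turn [-0.53   2.378  5.479]
```

Call:
jog_arm --plan "-0.17 0.8 0 0 0 0 1;-0.17 0.8 0 0 0 0 1;-0.17 0.78 0.5 0 0 0 1;0 0 0.8 0 0 0 1;0 0 0.8 0 0 0 1;0 0 0.9 0 0 0 1;0 0 0.9 0 0 0 1;0 0 0.8 0 0 0 1;0 0 0.5 0 0 0 1;0 0 0.3 0 0 0 1"

```text
time_s: 8.1
tcp_pos: [0.4395, 0.3279, 0.0482]
ee_rot: [[-0.979, 0.202, -0.002], [0.202, 0.979, -0.001], [0.002, -0.001, -1.0]]
wrist_force: [1.1, -0.2, -0.3]
gripper_width: 0.553
gripper_force: 30.0
```

Call:
jog_arm --plan "0 0 0.3 0 0 0 1;0 0 0.3 0 0 0 1;0 0 0.25 0 0 0 1;0 0 0.2 0 0 0 1;0 0 0.1 0 0 0 1;0 0 0.1 0 0 0 1;0 0 0.1 0 0 0 1;0 0 0 0 0 0 1;0 0 0 0 0 0 1;0 0 0 0 0 0 1"

```text
time_s: 9.1
tcp_pos: [0.4397, 0.3282, 0.0154]
ee_rot: [[-0.979, 0.202, -0.001], [0.202, 0.979, 0.001], [0.001, 0.0, -1.0]]
wrist_force: [-0.0, 0.7, -0.8]
gripper_width: 0.553
gripper_force: 30.0
```

Call:
jog_arm --plan "0 0 0.05 0 0 0 1;0 0 0.04 0 0 0 1;0 0 0.04 0 0 0 1;0 0 0 0 0 0 1;0 0 0 0 0 0 0;0 0 0 0 0 0 -0.4;0 0 0 0 0 0 -0.6;0 0 0 0 0 0 -0.6;0 0 0 0 0 0 -0.6;0 0 0 0 0 0 -0.6"

```text
time_s: 10.1
tcp_pos: [0.4396, 0.3281, 0.0119]
ee_rot: [[-0.979, 0.202, -0.002], [0.202, 0.979, 0.0], [0.001, -0.0, -1.0]]
wrist_force: [-0.5, -0.4, 0.1]
gripper_width: 0.793
gripper_force: 0.0
```

Call:
jog_arm --plan "0 0 -0.3 0 0 0 -0.6;0 0 -0.5 0 0 0 -0.6;0 0 -0.8 0 0 0 -0.6;0 0 -0.9 0 0 0 -0.6;0 0 -0.9 0 0 0 -0.6;0 0 -0.9 0 0 0 -0.6;0 0 -0.9 0 0 0 -0.6;0 0 -0.9 0 0 0 -0.6;0 0 -0.9 0 0 0 -0.6;0 0 -0.9 0 0 0 -0.6"

```text
time_s: 11.1
tcp_pos: [0.4398, 0.3279, 0.2119]
ee_rot: [[-0.979, 0.202, -0.0], [0.202, 0.979, 0.002], [0.001, 0.001, -1.0]]
wrist_force: [-0.1, -0.0, 0.7]
gripper_width: 0.801
gripper_force: 0.0
```

```bash
python3 - <<'E'
from h import *
p,d=cap('scene','s1'); P=pts('scene',d)
hsv=cv2.cvtColor(p,cv2.COLOR_RGB2HSV)
M=np.zeros(d.shape,bool); M[170:240,315:395]=1
b=M&(hsv[...,0]>100)&(hsv[...,0]<130)&(hsv[...,1]>150); print('cap',np.median(P[b],0),P[b].max(0),b.sum())
# red spot
M[:]=0; M[225:330,240:335]=1
red=M&((hsv[...,0]<8)|(hsv[...,0]>172))&(hsv[...,1]>150)
v,u=np.nonzero(red); print('red px',u.mean(),v.mean(),red.sum(),'P',P[red].mean(0), P[red].min(0),P[red].max(0))
a=np.vstack([cv2.resize(p[160:240,310:400],(400,300)),cv2.resize(p[225:335,240:335],(400,300))])
cv2.imwrite('pics/s1c.png',a[:,:,::-1])
delta([.461,-.299,.20],down(86.8))
delta([.461,-.299,.20],down(-3.2))
print(r.sense()['joints'])
E
```

```text
cap [0.44811676 0.32368498 0.03070736] [0.54496213 0.48124105 0.03680868] 181
red px 284.3809523809524 260.57142857142856 21 P [0.63539365 0.04694169 0.12619952] [0.62969381 0.04046561 0.1217195 ] [0.64098409 0.05348777 0.12896345]
t 11.15 tcp [0.4417 0.3294 0.2162] F [1.1  0.53 2.93] w 69.4
turn units [ 0.052  0.036 -1.048] shift units after turn [ -2.173 -25.055   0.648] before turn [ -5.8   -24.475   0.488]
t 11.15 tcp [0.4417 0.3294 0.2162] F [1.1  0.53 2.93] w 69.4
turn units [ 0.068 -0.012 10.202] shift units after turn [-25.055   2.173   0.648] before turn [ -5.8   -24.475   0.488]
[ 5.36021319e+01  1.48739130e+01 -1.09993402e+01  5.42422642e-02
 -6.36248517e+01 -1.55208331e+02]
```

View pics/s1c.png

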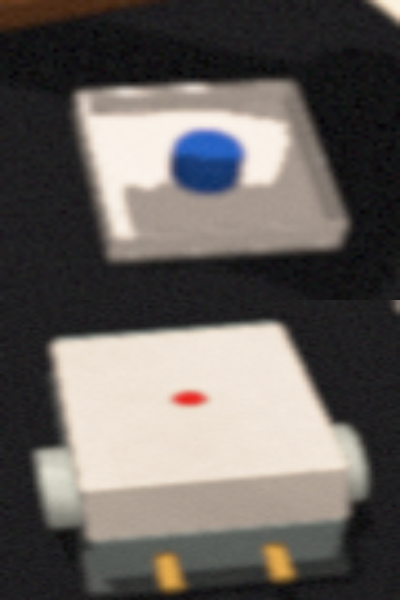

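Call:
jog_arm --plan "0 0 0 0.03 0.02 -0.52 -0.6;0 0 0 0.02 0.02 -0.53 -0.6;-0.08 -0.96 0 0 0 0 -0.6;-0.08 -0.96 0 0 0 0 -0.6;-0.08 -0.96 0 0 0 0 -0.6;-0.08 -0.96 0 0 0 0 -0.6;-0.08 -0.96 0 0 0 0 -0.6;-0.08 -0.96 0 0 0 0 -0.6;-0.08 -0.96 0 0 0 0 -0.6;-0.08 -0.96 0 0 0 0 -0.6"

```text
time_s: 12.15
tcp_pos: [0.4449, 0.1345, 0.2116]
ee_rot: [[-0.998, 0.056, -0.007], [0.056, 0.998, -0.005], [0.006, -0.005, -1.0]]
wrist_force: [0.1, -0.5, -0.1]
gripper_width: 0.798
gripper_force: 0.0
```

Call:
jog_arm --plan "-0.08 -0.96 0 0 0 0 -0.6;-0.08 -0.96 0 0 0 0 -0.6;-0.08 -0.96 0 0 0 0 -0.6;-0.08 -0.96 0 0 0 0 -0.6;-0.08 -0.96 0 0 0 0 -0.6;-0.08 -0.96 0 0 0 0 -0.6;-0.08 -0.96 0 0 0 0 -0.6;-0.08 -0.96 0 0 0 0 -0.6;-0.08 -0.96 0 0 0 0 -0.6;-0.08 -0.96 0 0 0 0 -0.6"

```text
time_s: 13.15
tcp_pos: [0.4513, -0.1063, 0.213]
ee_rot: [[-0.998, 0.056, -0.006], [0.056, 0.998, -0.006], [0.006, -0.006, -1.0]]
wrist_force: [-0.4, -0.1, -0.4]
gripper_width: 0.801
gripper_force: 0.0
```

Call:
jog_arm --plan "-0.08 -0.96 0 0 0 0 -0.6;-0.08 -0.96 0 0 0 0 -0.6;-0.08 -0.96 0 0 0 0 -0.6;-0.08 -0.96 0 0 0 0 -0.6;-0.08 -0.96 0 0 0 0 -0.6;-0.08 -0.96 0 0 0 0 -0.6;-0.08 -0.96 0 0 0 0 -0.6;-0.08 -0.96 0 0 0 0 -0.6;0 0 0 0 0 0 -0.6;0 0 0 0 0 0 -0.6"

```text
time_s: 14.15
tcp_pos: [0.4562, -0.298, 0.2135]
ee_rot: [[-0.998, 0.058, -0.008], [0.058, 0.998, -0.006], [0.007, -0.006, -1.0]]
wrist_force: [1.1, -0.3, -0.6]
gripper_width: 0.798
gripper_force: 0.0
```

```bash
python3 - <<'E'
from h import *
delta([.461,-.299,.106],down(86.8))
E
```

```text
t 14.15 tcp [ 0.4562 -0.298   0.2135] F [ 1.07 -0.25 -0.64] w 69.4
turn units [-0.045 -0.052 -0.013] shift units after turn [-0.193 -0.03   4.299] before turn [-2.240e-01 -3.000e-03  4.298e+00]
```

Call:
jog_arm --plan "-0.2 -0.03 0 -0.045 -0.052 0 -0.6;0 0 0.5 0 0 0 -0.6;0 0 0.7 0 0 0 -0.6;0 0 0.7 0 0 0 -0.6;0 0 0.7 0 0 0 -0.6;0 0 0.6 0 0 0 -0.6;0 0 0.5 0 0 0 -0.6;0 0 0.4 0 0 0 -0.6;0 0 0.2 0 0 0 -0.6;0 0 0 0 0 0 -0.6"

```text
time_s: 15.15
tcp_pos: [0.4612, -0.2987, 0.1049]
ee_rot: [[-0.998, 0.056, -0.002], [0.056, 0.998, 0.0], [0.002, 0.0, -1.0]]
wrist_force: [-0.3, -0.1, 0.5]
gripper_width: 0.805
gripper_force: 0.0
```

```bash
python3 - <<'E'
from h import *
cap('scene','s2');cap('top','t2')
delta([.461,-.299,.106],down(86.8))
a=cv2.imread('pics/s2.png')[165:290,60:200];b=cv2.imread('pics/t2.png')[160:260,330:440]
f=lambda i:cv2.resize(i,(390,350),interpolation=cv2.INTER_CUBIC)
cv2.imwrite('pics/c2.png',np.hstack([f(a),f(b)]))
E
```

```text
t 15.25 tcp [ 0.4619 -0.299   0.106 ] F [ 0.45 -0.51 -0.79] w 69.2
turn units [-0.004  0.004 -0.003] shift units after turn [ 0.036 -0.001  0.001] before turn [ 0.036 -0.001  0.001]
```

View pics/c2.png

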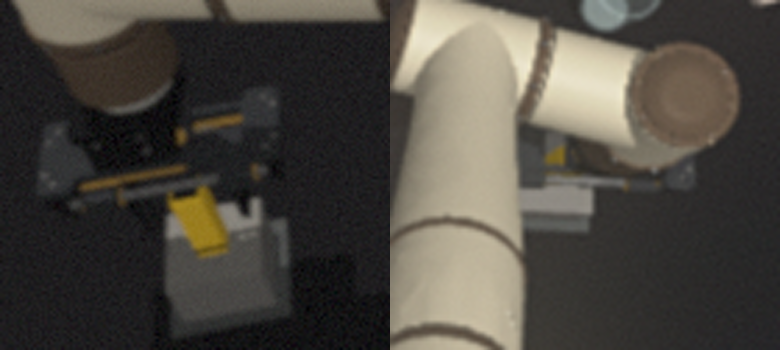

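The gauge (scene crop, around (200,220)) sits between the open fingers. Next I close and lift.

Call:
jog_arm --plan "0 0 0 0 0 0 0.5;0 0 0 0 0 0 1;0 0 0 0 0 0 1;0 0 0 0 0 0 1;0 0 0 0 0 0 1;0 0 0 0 0 0 1;0 0 0 0 0 0 1;0 0 0 0 0 0 1;0 0 0 0 0 0 1;0 0 0 0 0 0 1"

```text
time_s: 16.25
tcp_pos: [0.4616, -0.299, 0.1057]
ee_rot: [[-0.998, 0.056, -0.0], [0.056, 0.998, -0.0], [0.0, -0.0, -1.0]]
wrist_force: [0.8, -0.2, 1.3]
gripper_width: 0.315
gripper_force: 30.0
```

Call:
jog_arm --plan "0 0 -0.2 0 0 0 1;0 0 -0.4 0 0 0 1;0 0 -0.4 0 0 0 1;0 0 -0.5 0 0 0 1;0 0 -0.6 0 0 0 1;0 0 -0.7 0 0 0 1;0 0 -0.8 0 0 0 1;0 0 -0.8 0 0 0 1;0 0 -0.8 0 0 0 1;0 0 -0.6 0 0 0 1"

```text
time_s: 17.25
tcp_pos: [0.4618, -0.299, 0.2533]
ee_rot: [[-0.998, 0.056, 0.002], [0.056, 0.998, -0.001], [-0.002, -0.001, -1.0]]
wrist_force: [-1.2, 0.3, -1.6]
gripper_width: 0.321
gripper_force: 30.0
```

```bash
python3 - <<'E'
from h import *
print(r.sense()['ee_rot'].round(4))
delta(MARK+.14*n,RC)
E
```

```text
[[-0.9984  0.0564  0.0024]
 [ 0.0564  0.9984 -0.0011]
 [-0.0024 -0.001  -1.    ]]
t 17.25 tcp [ 0.4618 -0.299   0.2533] F [-1.19  0.33 -1.61] w 27.9
turn units [ 0.08  -2.125  0.57 ] shift units after turn [-3.308 14.681  0.769] before turn [-4.551 14.362 -0.244]
```

Call:
jog_arm --plan "0 0 -0.3 0.02 -0.53 0.14 1;0 0 -0.4 0.02 -0.53 0.14 1;0 0 -0.3 0.02 -0.53 0.14 1;0 0 0 0.02 -0.53 0.14 1;-0.1 0.5 0 0 0 0 1;-0.2 0.7 0 0 0 0 1;-0.2 0.8 0 0 0 0 1;-0.2 0.8 0 0 0 0 1;-0.2 0.8 0 0 0 0 1;-0.2 0.8 0 0 0 0 1"

```text
time_s: 18.25
tcp_pos: [0.5004, -0.1924, 0.2846]
ee_rot: [[-0.948, 0.135, 0.29], [0.129, 0.991, -0.039], [-0.292, 0.001, -0.956]]
wrist_force: [0.7, 0.5, -2.1]
gripper_width: 0.32
gripper_force: 30.0
```

Call:
jog_arm --plan "-0.2 0.8 0 0 0 0 1;-0.2 0.8 0 0 0 0 1;-0.2 0.8 0 0 0 0 1;-0.2 0.8 0 0 0 0 1;-0.2 0.8 0 0 0 0 1;-0.2 0.8 0 0 0 0 1;-0.2 0.8 0 0 0 0 1;-0.2 0.8 0 0 0 0 1;-0.2 0.8 0 0 0 0 1;-0.2 0.8 0 0 0 0 1"

```text
time_s: 19.25
tcp_pos: [0.5747, -0.0008, 0.2993]
ee_rot: [[-0.948, 0.135, 0.289], [0.129, 0.991, -0.039], [-0.292, 0.001, -0.956]]
wrist_force: [0.4, 0.6, -2.1]
gripper_width: 0.32
gripper_force: 30.0
```

Call:
jog_arm --plan "-0.1 0.8 0 0 0 0 1;-0.1 0.8 0 0 0 0 1;0 0.5 0 0 0 0 1;0 0.2 0 0 0 0 1;0 0 0 0 0 0 1;0 0 0 0 0 0 1;0 0 0 0 0 0 1;0 0 0 0 0 0 1;0 0 0 0 0 0 1;0 0 0 0 0 0 1"

```text
time_s: 20.25
tcp_pos: [0.5874, 0.0546, 0.2997]
ee_rot: [[-0.948, 0.135, 0.289], [0.129, 0.991, -0.039], [-0.292, 0.0, -0.957]]
wrist_force: [-0.1, -0.4, -1.1]
gripper_width: 0.317
gripper_force: 30.0
```

```bash
python3 - <<'E'
from h import *
delta(MARK+.105*n,RC)
p,d=cap('scene','s3'); P=pts('scene',d)
a=p[150:330,200:380]; cv2.imwrite('pics/c3.png',cv2.resize(a,(600,600),interpolation=cv2.INTER_CUBIC)[:,:,::-1])
hsv=cv2.cvtColor(p,cv2.COLOR_RGB2HSV)
M=np.zeros(d.shape,bool); M[150:300,200:380]=1
y=M&(hsv[...,0]>18)&(hsv[...,0]<35)&(hsv[...,1]>130)&(d>0)
Q=P[y]; s=r.sense(); L=(Q-s['tcp_pos'])@s['ee_rot']; print(len(L),L.mean(0),np.percentile(L,[3,50,97],axis=0))
E
```

```text
t 20.25 tcp [0.5874 0.0546 0.2997] F [-0.14 -0.44 -1.14] w 27.6
turn units [ 0.004 -0.025  0.005] shift units after turn [ 0.159 -0.013  3.042] before turn [ 0.148 -0.014  3.042]
681 [-0.00339397 -0.00019675 -0.01580518] [[-0.02580072 -0.03499446 -0.10064186]
 [-0.01294419 -0.00057278 -0.01564123]
 [ 0.00726092  0.03014075  0.05325185]]
```

View pics/c3.png

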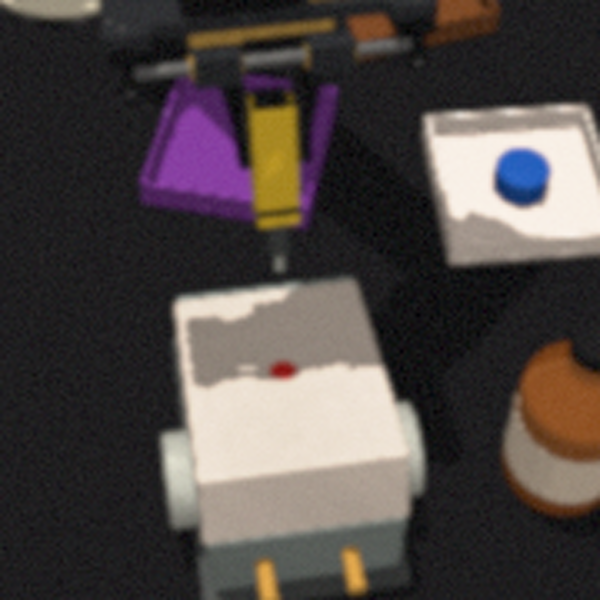

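The gauge is held straight above the cover, with its tip at crop (280,270) and the red spot at (283,370). The cap is in the tray.

Call:
jog_arm --plan "0.06 0 0.3 0 -0.025 0 1;0.05 0 0.4 0 0 0 1;0.05 0 0.4 0 0 0 1;0 0 0.4 0 0 0 1;0 0 0.4 0 0 0 1;0 0 0.4 0 0 0 1;0 0 0.4 0 0 0 1;0 0 0.3 0 0 0 1;0 0 0 0 0 0 1;0 0 0 0 0 0 1"

```text
time_s: 21.3
tcp_pos: [0.6058, 0.0524, 0.2268]
ee_rot: [[-0.947, 0.135, 0.292], [0.129, 0.991, -0.04], [-0.295, 0.0, -0.955]]
wrist_force: [0.2, 0.8, -2.0]
gripper_width: 0.318
gripper_force: 30.0
```

```bash
python3 - <<'E'
from h import *
delta(MARK+.105*n,RC)
p,d=cap('scene','s4'); P=pts('scene',d)
a=p[190:290,230:350]; cv2.imwrite('pics/c4.png',cv2.resize(a,(720,600),interpolation=cv2.INTER_CUBIC)[:,:,::-1])
hsv=cv2.cvtColor(p,cv2.COLOR_RGB2HSV)
s=r.sense(); L=(P-s['tcp_pos'])@s['ee_rot']
m=(d>0)&(abs(L[...,1])<.012)&(L[...,2]>.0)&(L[...,2]<.043)&(abs(L[...,0]+.014)<.006)
Q=L[m]; A=np.c_[Q[:,1:],np.ones(len(Q))]; print('face x=ay+bz+c',np.linalg.lstsq(A,Q[:,0],rcond=None)[0],len(Q))
y=(d>0)&(hsv[...,0]>18)&(hsv[...,0]<35)&(hsv[...,1]>130)
for z in (.01,.02,.03,.04):
    q=L[y&(abs(L[...,2]-z)<.005)&(abs(L[...,0])<.03)&(abs(L[...,1])<.03)]; print(z,q[:,1].min(),q[:,1].max(),q[:,1].mean())
# expected pixels of tip and mark
c=r.get_calibration('scene');K=c['mtx'];T=np.linalg.inv(c['extrinsics'])
for X in (s['tcp_pos']+s['ee_rot'][:,2]*.0897,MARK):
    q=T[:3,:3]@X+T[:3,3]; u=K[0,0]*q[0]/-q[2]+K[0,2]; v=-K[1,1]*q[1]/-q[2]+K[1,2]; print('px',u,v,'crop',(u-230)*6+3,(v-190)*6+3)
E
```

```text
t 21.3 tcp [0.6058 0.0524 0.2268] F [ 0.25  0.85 -2.01] w 27.7
turn units [0.004 0.001 0.008] shift units after turn [ 0.005 -0.027  0.04 ] before turn [ 0.005 -0.027  0.04 ]
face x=ay+bz+c [-0.00875815 -0.01969138 -0.01282471] 172
0.01 -0.013069394524138285 0.01349478684252606 0.00022341832034704194
0.02 -0.013080405839952427 0.012880953616433917 -0.0003402749138835342
0.03 -0.013165921328067154 0.012834584528229855 -0.0006350645763641574
0.04 -0.010579279249549893 0.011976250600535454 0.0005610210697740269
px 284.8161772624573 255.69259548197743 crop 331.8970635747438 397.1555728918646
px 284.7452695540432 261.05640225449764 crop 331.4716173242592 429.33841352698585
```

View pics/c4.png

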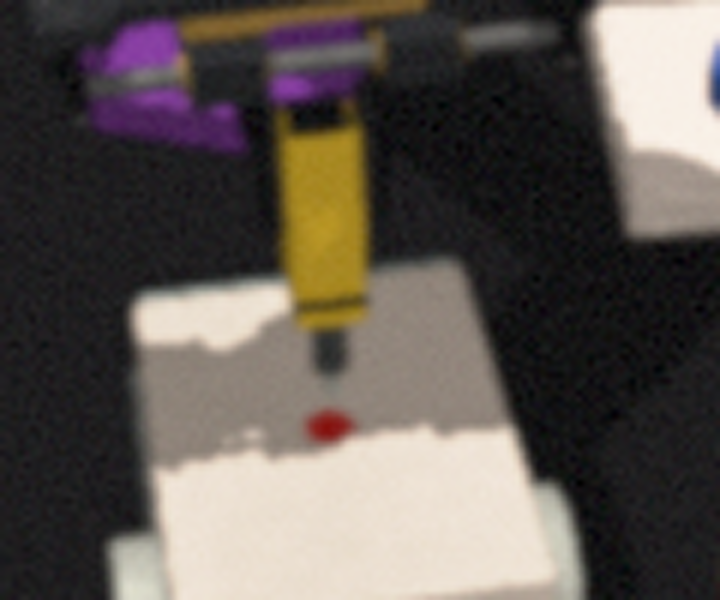

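```bash
cat > f.py <<'E'
from h import *
F=[];X=[]
for i in range(10):
    r.capture('top'); s=r.sense(); F.append(s['wrist_force']@n); X.append(s['tcp_pos'])
X=np.mean(X,0); print('Fn',np.mean(F).round(2),'+-',(np.std(F)/3).round(2),'h',((X-MARK)@n*1000).round(2),'off',((X-MARK)@s['ee_rot']*1000).round(2))
delta(MARK+.0837*n,RC)
E
python3 f.py
```

```text
Fn -1.32 +- 0.17 h 106.42 off [  -0.2     0.81 -106.42]
t 21.85 tcp [0.6056 0.0524 0.2269] F [-0.33  0.24 -1.05] w 27.4
turn units [0.005 0.002 0.008] shift units after turn [-0.001 -0.026  0.898] before turn [-0.001 -0.027  0.898]
```

Call:
jog_arm --plan "0 -0.02 0.1 0 0 0 1;0 0 0.1 0 0 0 1;0 0 0.1 0 0 0 1;0 0 0.1 0 0 0 1;0 0 0.1 0 0 0 1;0 0 0.1 0 0 0 1;0 0 0.08 0 0 0 1;0 0 0.05 0 0 0 1;0 0 0.05 0 0 0 1;0 0 0 0 0 0 1"

```text
time_s: 22.85
tcp_pos: [0.6112, 0.0511, 0.2083]
ee_rot: [[-0.947, 0.135, 0.292], [0.129, 0.991, -0.04], [-0.295, 0.0, -0.956]]
wrist_force: [-1.6, 0.5, 0.8]
gripper_width: 0.32
gripper_force: 30.0
```

```bash
python3 f.py
```

```text
Fn 0.91 +- 0.12 h 86.66 off [ 1.000e-02  1.900e-01 -8.666e+01]
t 23.35 tcp [0.6112 0.0511 0.2082] F [-1.17 -1.54  0.57] w 27.8
turn units [0.005 0.001 0.007] shift units after turn [-0.001 -0.006  0.115] before turn [-0.001 -0.006  0.115]
```

Call:
jog_arm --plan "0 0 0.04 0 0 0 1;0 0 0.04 0 0 0 1;0 0 0.025 0 0 0 1;0 0 0 0 0 0 1;0 0 0 0 0 0 1;0 0 0 0 0 0 1;0 0 0 0 0 0 1;0 0 0 0 0 0 1;0 0 0 0 0 0 1;0 0 0 0 0 0 1"

```text
time_s: 24.35
tcp_pos: [0.612, 0.051, 0.2057]
ee_rot: [[-0.947, 0.135, 0.292], [0.129, 0.991, -0.039], [-0.295, 0.0, -0.955]]
wrist_force: [-1.9, -0.7, 1.1]
gripper_width: 0.32
gripper_force: 30.0
```

```bash
python3 f.py; python3 - <<'E'
from h import *
p,d=cap('scene','s5'); cv2.imwrite('pics/c5.png',cv2.resize(p[160:320,220:400],(675,600),interpolation=cv2.INTER_CUBIC)[:,:,::-1])
E
```

```text
Fn 1.48 +- 0.1 h 83.92 off [ 1.000e-02  2.200e-01 -8.392e+01]
t 24.85 tcp [0.612  0.051  0.2057] F [-1.76  0.43  1.19] w 28.2
turn units [0.005 0.001 0.008] shift units after turn [-0.001 -0.006  0.008] before turn [-0.001 -0.006  0.008]
```

View pics/c5.png

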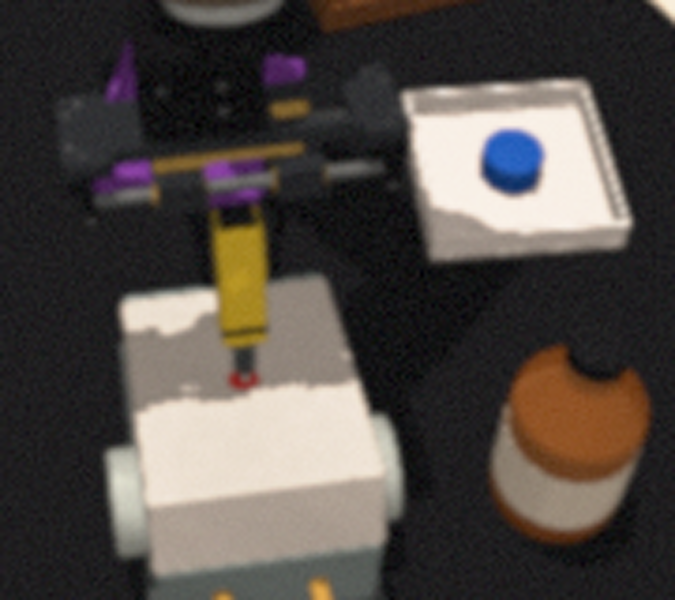

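The tip is on the red spot at crop (244,380) and pushed in about 5–6 mm, the gauge is square to the cover, and the cap is in the tray. I'm handing in.

```bash
python3 -c "
from station import r
print(r.finish_job())"
```

```text
the job is handed in; nothing more can be done
None
```

The job is handed in: the blue cap is in the white tray, and the gauge is still held square on the red spot with its tip pushed in about 5–6 mm of 12, judged from force and position readings.

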